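# Open the dye tin and stand its lid in the lid rack

### The arm

A 6-joint arm with a two-finger parallel gripper is mounted at the origin on the work surface. World frame = base frame: x ahead of the robot, y to its left, z up, the work surface at z = 0. Lengths are in m, angles in degrees, forces in N, time in s.
With the tool pointing down it reaches from about 0.4 to 0.825 m from the base axis. Payload 7 kg.
Tool frame: the origin (TCP) lies midway between the tips of the shut fingers; the grasp point (between the pads) lies 19 mm behind it; z points along the fingers, y is the line along which they close (so a half turn about z gives the same grasp; the last joint's range is limited). The gripper opens to 88 mm and grips with 3 to 60 N. Pads are 19 mm wide; open, the fingers measure 130 mm over their backs; the gripper's body (78 mm by 193 mm) begins 47 mm behind the grasp point.
Start: joints at [-57.233, 20.546, 0.682, 0, -70.136, -16.507], TCP at [0.189, -0.648, 0.227] pointing down, gripper open.
Joint ranges: [-176.03, 176.03], [-82.01, 121.73], [-58.28, 71.71], [-173.87, 95.51], [-174.79, -0.11], [-173.66, 173.66]. Speed limits (degrees/s): [136.94, 136.94, 172.46, 180, 180, 180].

### API

Orientations are given as [roll, pitch, yaw] about the fixed x, y, z axes, in that order (R = Rz(yaw) Ry(pitch) Rx(roll)).
In Python, from plant import r gives the robot as it stands.
- The arm moves only by the tool drive_tool, never from a script. Its argument "commands" is a list of rows, each an object of numbers: "hand": the closure, from 0 (fully open) to 1 (shut); "tx", "ty", "tz": the shift along the world's x, y, z scaled (see below); "turn": the turn about the world's z scaled (see below). A call has 1 to 10 rows; each row is the pose to reach, as a shift and turn from the pose commanded when the call began; what a row does not reach only later rows make up. The controller multiplies each number of a shift by 0.6 m and each number of a turn by 90 degrees. A row lasts 1/10 s, in which the tool goes at most 50 mm and 8.59 degrees, less where a joint would pass 70% of its speed; a pose out of reach is approached as far as the arm can. A call with a number of a shift or a turn outside -1 to 1 is refused whole. A call with a gripper value outside its range is refused whole. The fingers move at their own pace and stop on an object; "grip_force" is the grip in N (left out, the last holds). Time passes only in rows, so rows that repeat a pose let the fingers close. It gives the time, the measured TCP pose, the force, the opening and the grip force at its end, in the units of the state.
- r.get_state(): the state, without advancing time (a new reading comes with each control period).
- r.capture(name): name is "scene" or "top" or "wrist"; returns a dict with "frame" (420x560x3 uint8, red, green, blue), "fx", "fy", "cx", "cy" (pixels), "world_from_camera" (4x4, takes a point from camera to world coordinates); the wrist camera has in their place "T_tool_cam" (4x4, takes a point from camera to tool coordinates, whose origin is the TCP and whose axes are the flange's). Camera axes: x right, y down, z forward; pixel columns grow to the right and rows downward; lengths in m; the calibration is good to about 2 mm. A picture is of the moment at which its call begins: read the wrist's pose just before it. There is no depth.
- r.close_job(): hands the job in; it is judged then, once.
Trained networks look in the newest picture that a camera, given by its name, has taken for a name from the list of things; names that differ only in an ending like _2 or _b are one class to them, and where a whole thing is asked for, a point or a joint stands for the part that bears it (a point fixed in the world has none). Each returns a list of dicts, best first, with "score" (0 to 1); they miss things now and then, are a little off and sometimes report something else, mostly with a low value. They report only what shows in the picture. A call takes as long as a camera call. They do not tell look-alikes from the thing itself.
- r.trace(label, camera): "pixels" (420x560 bool, what is visible of it) and "extent" ([left, top, right, bottom] in pixels, round what is visible of it).
The state is a dict: "time_s": time; "joints": joint angles; "qd": joint speeds; "joint_torque": joint torques, N m; "tcp_pos": TCP position; "eef_rot": TCP orientation; "contact_force": force on the tool from outside, world axes, zero at the start; "moment": the same for the moment, N m; "gripper_width": finger opening in m; "gripper_force": force on a finger pad.
Only numpy, scipy, OpenCV 4.12 (cv2) and the standard library are available. Lean on these libraries where they do the work, as an engineer would, in place of code of your own. Each camera call takes 0.05 s, during which the arm holds its last target. There are 200 camera calls.

### The job

Open the dye tin: lift the loose lid off the tin on the sloping stand by its wooden grip, and stand it on one of its long edges in the plywood lid rack, between the low front lip and the leaning back board, with the wooden grip facing out to the lip side and the lid resting back against the board. Set it down rather than drop it, and leave the shoe sole, the beaker and the bottle where they are.

Things in the scene. Friction and masses are not known exactly. Their poses are not given: they have to be found in the camera images.
- lid_center (a point): Loose steel lid of the dye tin, 140 x 182 x 22 mm, skirted (plate and walls 3 mm, skirt 19 mm deep), 0.25 kg. Point: its centre; plate's outer face at z +11 mm, skirt rim at -11. Axes: x along the 140 mm side (up the slope), y along the 182 mm side, z out on the grip side. On the tin x climbs at 38 degrees; the skirt laps the tin with 3 mm clearance: draw it off along z.
- lid_grip (a point): Centre of the lid's wooden grip, a block upright on the plate's middle: 60 mm along the lid's x, 14 thick along y, 38 high along z; point half-way up, 30 mm from lid_center; lid's axes. Pinch it across y; the tool may lean in the lid's x-z plane: leaning 40 degrees from z to the down-slope side it is near vertical at the tin and about 35 degrees off vertical when the lid stands in the rack.
- tin_mouth (a point): Centre of the rim of the open steel dye tin, 128 x 170 mm, 45 deep, blue pad inside, fixed on a wooden stand 200 mm wide that is fixed to the bench. Axes are the stand's: z up, -x its front (low side of the slope), y across. The mouth looks up and to the front, 38 degrees from vertical; this point is 100 mm above the bench.
- rack: Plywood lid rack fixed to the bench, 100 mm deep (x), 240 wide (y). Origin: on the bench, mid-underside; z up, -x front. Floor top at z 12 mm. Front lip from x -50 to -42 mm, top at z 28. Back board 125 tall, 10 thick: its front face meets the floor at x 0 and leans back (to +x) 16 degrees from upright. The lid stands in the 42 mm channel between, leaning on the board.
- rack_seat (a point): Middle of the line where the front face of the rack's back board meets its floor (rack x 0, y 0, z 12 mm); axes as the rack's.
- sole_center (a point): Bystander: a black rubber shoe sole with brown insole, lying flat, 251 x 86 x 14 mm, at its centre, its long side along x.
- beaker_center (a point): Bystander: an open aluminium beaker, 80 mm across, 120 mm high, standing; point half-way up.
- bottle_center (a point): Bystander: a clear bottle, 60 mm across, 150 mm high, standing; point half-way up.
Not all that is in view belongs to the job. Of the things shaped like the part that bears lid_center, the bare steel one is meant.

How it is judged:
By the outcome, as a careful person would: the job done as asked, in the order asked, and still so for the second after the job is handed in, with the robot touching nothing.
It also fails if it takes over 40 s, if anything falls off the work surface, if the arm or the gripper's body presses on something with over 40 N, if the wrist force passes 120 N, or if a joint passes its speed limit or range.

## Working session

There is one attempt and no reset: what is moved stays moved. The work goes in short steps, Python scripts to look and compute and a tool call to move; the robot and the scene stay as the last step left them, time stands still between calls to the robot, and variables do not carry over. Pictures are saved under pics/ and viewed, at most 10 in all, crops included, and the job is handed in when it is done.

Besides the shell and the picture viewer there is one more tool, called after ">>>" as a command line: name --argument value ..., lists and objects as JSON in quotes. drive_tool: Moves the arm, as the interface text tells. Its arguments: {"type":"object","properties":{"commands":{"type":"array"},"grip_force":{"type":"number"}},"required":["commands"]}

```bash
ls; mkdir -p pics; python3 - <<'E'
from plant import r
import cv2,numpy as np
s=r.get_state();print({k:np.round(v,3).tolist() for k,v in s.items()})
for n in("scene","top"):
    c=r.capture(n);cv2.imwrite(f"pics/{n}0.png",c["frame"][:,:,::-1]);print(n,c["fx"],c["cx"],c["cy"],np.round(c["world_from_camera"],3).tolist())
    for l in("lid_center","lid_grip","tin_mouth","rack","sole_center","beaker_center","bottle_center"):
        print(l,[(d["extent"],round(d["score"],2)) for d in r.trace(l,n)])
E
```

```text
pics
{'time_s': 0.0, 'joints': [-57.232, 20.592, 0.633, -0.021, -70.137, -16.506], 'qd': [0.048, 0.045, 0.063, -0.147, 0.029, 0.004], 'joint_torque': [-0.0, -58.272, 29.306, 6.997, 0.007, -0.0], 'tcp_pos': [0.189, -0.648, 0.226], 'eef_rot': [179.902, -0.008, -163.746], 'contact_force': [0.039, -0.185, 0.763], 'moment': [-0.002, 0.024, 0.055], 'gripper_force': 0.0, 'gripper_width': 0.088}
scene 411.30359002210076 276.99575107412534 202.94058168762137 [[0.746, 0.433, -0.506, 1.069], [0.665, -0.46, 0.588, -0.748], [0.022, -0.775, -0.631, 0.77], [0.0, 0.0, 0.0, 1.0]]
lid_center [([201.4, 207.3, 285.5, 265.9], 0.91), ([267.6, 121.2, 311.4, 154.1], 0.84), ([121.9, 275.7, 212.1, 375.2], 0.78), ([88.3, 202.8, 174.7, 250.4], 0.62), ([374.0, 187.0, 412.9, 238.2], 0.19)]
lid_grip [([124.5, 276.8, 214.0, 377.3], 0.79), ([198.6, 205.7, 284.2, 265.3], 0.71), ([268.6, 120.1, 311.0, 154.1], 0.65), ([85.8, 202.6, 176.6, 252.6], 0.56)]
tin_mouth [([202.9, 214.1, 302.8, 309.1], 0.89)]
rack [([303.4, 128.7, 380.0, 194.1], 0.63)]
sole_center [([273.1, 189.6, 348.3, 236.4], 0.79)]
beaker_center [([376.7, 185.8, 411.0, 237.0], 0.77)]
bottle_center [([339.7, 224.9, 370.6, 275.7], 0.84)]
top 499.06589615236504 279.44030281416167 211.3011723958864 [[0.001, -0.998, 0.062, 0.444], [-1.0, -0.001, -0.007, -0.099], [0.007, -0.062, -0.998, 1.201], [0.0, 0.0, 0.0, 1.0]]
lid_center [([307.5, 160.5, 391.2, 230.7], 0.96), ([83.3, 264.8, 185.2, 368.3], 0.89), ([410.3, 133.9, 499.7, 229.8], 0.73)]
lid_grip [([413.7, 139.5, 494.8, 233.4], 0.87), ([85.2, 267.3, 187.9, 366.7], 0.75), ([362.1, 266.9, 454.4, 369.0], 0.69), ([305.0, 164.3, 390.2, 233.4], 0.57)]
tin_mouth [([299.1, 148.1, 386.7, 228.8], 0.89)]
rack [([74.7, 187.0, 199.2, 248.6], 0.75), ([218.8, 147.9, 253.7, 256.3], 0.66)]
sole_center [([216.6, 146.6, 251.4, 254.7], 0.97)]
beaker_center [([171.1, 83.6, 211.3, 125.7], 0.82)]
bottle_center [([266.0, 90.3, 291.2, 124.2], 0.71)]
```

View pics/scene0.png

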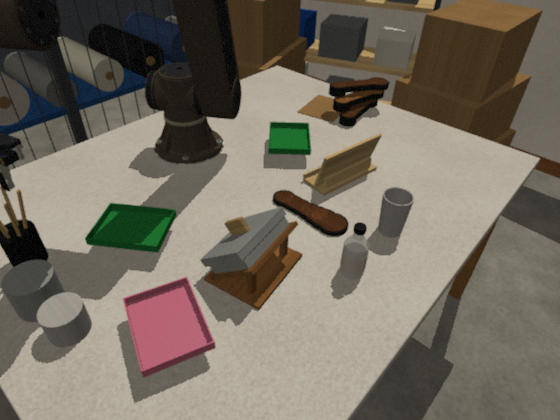

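View pics/top0.png

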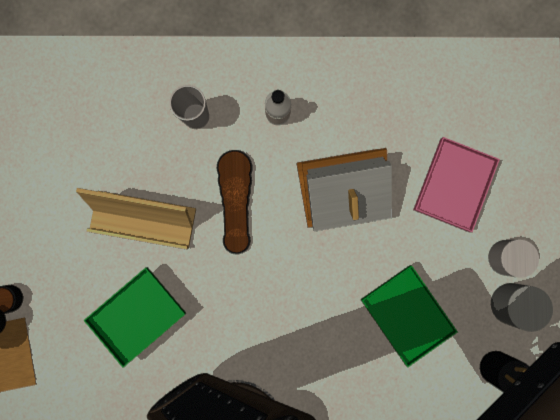

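The scene view shows the bare steel lid with its grip on the wooden stand around (245,245). The other lid shapes are green at (133,227), green at (290,138) and pink at (168,325), all lying upturned on the bench. Only the one on the stand is bare steel with an upright grip, so that is the one meant. The rack is at (342,168). In the top view the steel lid is at (350,197) and the rack at (140,217), with its lip at the bottom (-x) side. Next I enlarge both.

```bash
python3 - <<'E'
import cv2,numpy as np
t=cv2.imread("pics/top0.png");s=cv2.imread("pics/scene0.png")
def c(i,x,y,w,h,k): return cv2.resize(i[y:y+h,x:x+w],None,fx=k,fy=k,interpolation=cv2.INTER_CUBIC)
def grid(i,x,y,k,st=10):
    for a in range(0,i.shape[1],st*k):
        cv2.putText(i,str(x+a//k),(a,10),0,.35,(0,0,255),1);i[::8,a]=(0,0,255)
    for a in range(0,i.shape[0],st*k):
        cv2.putText(i,str(y+a//k),(0,a+4),0,.35,(0,0,255),1);i[a,::8]=(0,0,255)
    return i
cv2.imwrite("pics/lid.png",np.hstack([grid(c(t,295,140,100,110,4),295,140,4),grid(c(s,205,205,100,110,4),205,205,4)]))
a=grid(c(t,70,180,160,75,5),70,180,5);b=grid(c(s,300,132,160,45,5),300,132,5)
b=grid(c(s,300,133,85,65,5)[:, :],300,133,5)
o=np.zeros((600,800,3),np.uint8);o[:300,:800]=a[:300,:800];bb=b[:300];o[300:,:bb.shape[1]]=bb
cv2.imwrite("pics/rack.png",o)
E
```

```text
(no output)
```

View pics/lid.png

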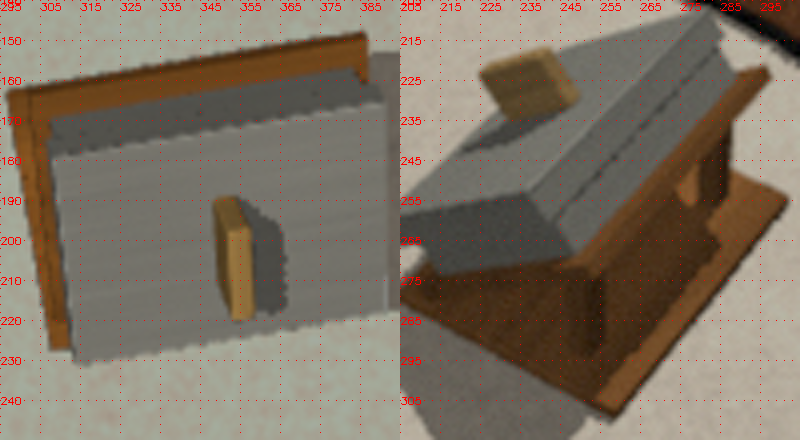

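View pics/rack.png

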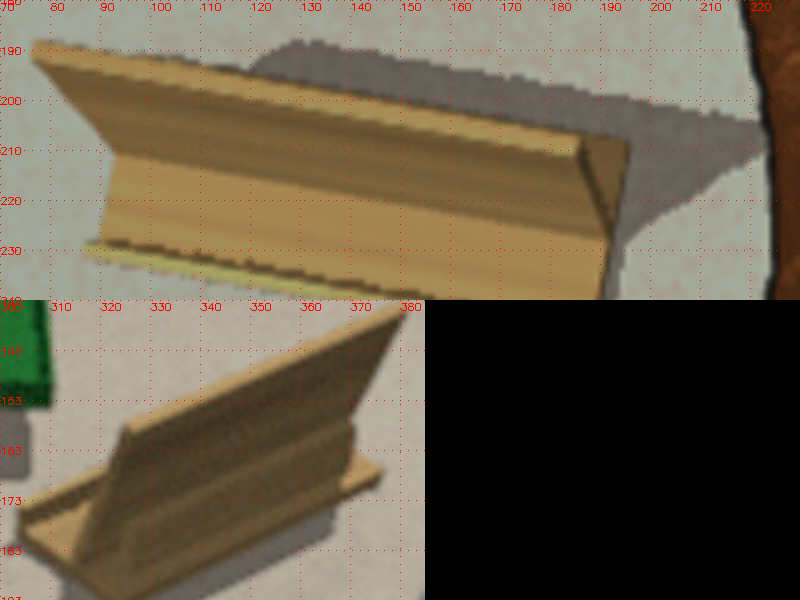

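```bash
cat > h.py <<'E'
import numpy as np, cv2
from scipy.optimize import least_squares
from scipy.spatial.transform import Rotation as Ro
def proj(c,P,T=None):
    T=np.array(c["world_from_camera"]) if T is None else T
    q=(np.atleast_2d(P)-T[:3,3])@T[:3,:3]
    return np.c_[c["fx"]*q[:,0]/q[:,2]+c["cx"],c["fy"]*q[:,1]/q[:,2]+c["cy"]]
def pose(p,tilt,pts): # p=x,y,z(m),yaw deg
    return (Ro.from_euler("ZY",[p[3],-tilt],degrees=True).apply(np.array(pts,float)/1000))+p[:3]
E
python3 - <<'E'
from plant import r
from h import *
t=r.capture("top");s=r.capture("scene")
L=[(70,91,11),(70,-91,11),(-70,91,11),(30,7,49),(30,-7,49),(-30,7,49),(-30,-7,49),(30,7,11),(30,-7,11)]
uv=np.array([(307.5,179),(390.5,165.5),(314,231),(352,198),(357.5,197),(353,220),(358,219.5),(348,190.5),(353.5,189)])
f=least_squares(lambda p:(proj(t,pose(p,38,L))-uv).ravel(),[.5,-.25,.11,8]);p=f.x
print("lid",p.round(4),np.abs(f.fun).round(1).reshape(-1,2).tolist())
print(np.c_[L,proj(s,pose(p,38,L)).round(1)])
R=[(0,120,12),(0,-120,12),(35,120,132),(35,-120,132)]
uv=np.array([(93,210.6),(192.4,227.6),(77,192),(185,211.2)])
f=least_squares(lambda q:(proj(t,pose([q[0],q[1],0,q[2]],0,R))-uv).ravel(),[.45,.23,-8]);q=f.x
print("rack",q.round(4),f.fun.round(1).reshape(-1,2).tolist())
print(np.c_[R,proj(s,pose([q[0],q[1],0,q[2]],0,R)).round(1)])
E
```

```text
lid [ 0.5466 -0.2669  0.0763  9.662 ] [[0.7, 0.9], [0.3, 0.6], [0.1, 0.1], [0.8, 0.2], [0.1, 0.1], [0.5, 0.6], [0.7, 0.1], [0.7, 1.5], [0.1, 1.1]]
[[ 70.   91.   11.  279.2 210.9]
 [ 70.  -91.   11.  234.  257.1]
 [-70.   91.   11.  243.1 220.8]
 [ 30.    7.   49.  240.1 220.2]
 [ 30.   -7.   49.  236.6 223.5]
 [-30.    7.   49.  224.9 224.4]
 [-30.   -7.   49.  221.3 227.7]
 [ 30.    7.   11.  248.7 233.4]
 [ 30.   -7.   11.  245.2 236.8]]
rack [ 0.4977  0.2178 -9.8803] [[0.2, 0.4], [-0.0, 0.8], [-1.1, -0.6], [1.0, -0.5]]
[[   0.   120.    12.   363.6  158.9]
 [   0.  -120.    12.   311.   184.1]
 [  35.   120.   132.   377.8  131.7]
 [  35.  -120.   132.   322.3  156.2]]
```

```bash
python3 - <<'E'
from plant import r
from h import *
t=r.capture("top");s=r.capture("scene")
L=[(70,91,11),(70,-91,11),(-70,91,11),(30,7,49),(30,-7,49),(-30,7,49),(-30,-7,49),(30,7,11),(30,-7,11)]
uv=np.array([(307.5,179),(390.5,165.5),(314,231),(352,198),(357.5,197),(353,220),(358,219.5),(348,190.5),(353.5,189)])
L2=[(70,-91,11),(70,91,11),(30,7,49),(-30,7,49),(30,7,11),(-30,-7,49)];uv2=np.array([(237,253),(282,207.5),(242,217.5),(228,221.5),(249.5,230),(225,224)])
z=.0937
for zz in (None,z):
  g=lambda p:np.r_[p[:3],p[3]] if zz is None else np.r_[p[:2],zz,p[3]]
  f=least_squares(lambda p:np.r_[(proj(t,pose(g(p),38,L))-uv).ravel(),(proj(s,pose(g(p),38,L2))-uv2).ravel()],[.5,-.25,.11,8]);p=g(f.x)
  print("lid",p.round(4),f.fun.round(1).reshape(-1,2).tolist())
R=[(0,120,12),(0,-120,12),(35,120,132),(35,-120,132)]
uv=np.array([(93,210.6),(192.4,227.6),(77,192),(185,211.2)])
R2=R[3:]+[(35,120,132)]
# board top right as seen: back edge (44,132-?)~ bright strip left end front/back
R2=[(45,-120,130),(50,-120,0),(-50,-120,28)];uv2=np.array([(325,158.5),(324,193),(304,175)])
f=least_squares(lambda q:np.r_[(proj(t,pose([q[0],q[1],0,q[2]],0,R))-uv).ravel(),(proj(s,pose([q[0],q[1],0,q[2]],0,R2))-uv2).ravel()],[.45,.23,-8]);q=f.x
print("rack",q.round(4),f.fun.round(1).reshape(-1,2).tolist())
def loc(px,pz,c,yaw,th): return Ro.from_euler("ZY",[yaw,-th],degrees=True).apply([px/1e3,0,pz/1e3])+c
P=loc(24,33,p[:3],p[3],38);print("grasp P",P.round(4),"TCP z",P[2]-.019)
for x,zz in((-9,154),(-14,127)): print(x,zz,pose([q[0],q[1],0,q[2]],0,[(x,0,zz)]).round(4))
E
```

```text
lid [ 0.5473 -0.264   0.0853  9.7936] [[-0.4, 0.2], [-0.1, -0.5], [-1.0, -0.2], [-1.5, -0.5], [-0.5, -0.6], [-1.2, 0.1], [0.1, -0.5], [-1.4, -2.3], [-0.6, -1.8], [-1.9, 0.6], [-1.7, 0.0], [-0.9, -0.7], [-2.3, -0.3], [0.2, 0.1], [-2.9, 0.5]]
lid [ 0.5481 -0.2644  0.0937  9.8282] [[0.0, -0.7], [1.0, -1.5], [-0.5, -0.6], [-0.7, -1.2], [0.3, -1.3], [-0.4, -0.4], [0.9, -1.0], [-0.7, -3.0], [0.1, -2.6], [-1.9, -1.9], [-1.5, -2.5], [-0.9, -3.2], [-2.4, -2.7], [0.2, -2.3], [-3.0, -1.9]]
rack [ 0.4989  0.2186 -9.4646] [[-0.3, 0.3], [-0.3, -0.1], [-1.7, -0.7], [0.6, -1.4], [0.5, 0.0], [-1.5, 2.2], [-2.7, -2.4]]
grasp P [ 0.5467 -0.2646  0.1345] TCP z 0.11548023027683764
-9 154 [[0.49   0.2201 0.154 ]]
-14 127 [[0.4851 0.2209 0.127 ]]
```

>>> drive_tool --commands '[{"tx": 0.595,"ty": 0.638,"tz": 0,"turn": -0.072,"hand": 0},{"tx": 0.595,"ty": 0.638,"tz": 0,"turn": -0.072,"hand": 0},{"tx": 0.595,"ty": 0.638,"tz": 0,"turn": -0.072,"hand": 0},{"tx": 0.595,"ty": 0.638,"tz": 0,"turn": -0.072,"hand": 0},{"tx": 0.595,"ty": 0.638,"tz": 0,"turn": -0.072,"hand": 0},{"tx": 0.595,"ty": 0.638,"tz": 0,"turn": -0.072,"hand": 0},{"tx": 0.595,"ty": 0.638,"tz": 0,"turn": -0.072,"hand": 0},{"tx": 0.595,"ty": 0.638,"tz": 0,"turn": -0.072,"hand": 0},{"tx": 0.595,"ty": 0.638,"tz": 0,"turn": -0.072,"hand": 0},{"tx": 0.595,"ty": 0.638,"tz": 0,"turn": -0.072,"hand": 0}]'

```text
time_s: 2.0
tcp_pos: [0.5312, -0.2806, 0.227]
eef_rot: [-180.0, 0.0, -170.2]
contact_force: [0.9, -1.6, 0.6]
gripper_width: 0.0876
gripper_force: 0.0
```

>>> drive_tool --commands '[{"tx": 0.05,"ty": 0.05,"tz": 0,"turn": 0,"hand": 0},{"tx": 0,"ty": 0,"tz": 0,"turn": 0,"hand": 0}]'

```text
time_s: 2.2
tcp_pos: [0.5364, -0.276, 0.2257]
eef_rot: [-180.0, 0.1, -169.6]
contact_force: [-1.1, -1.7, -0.2]
gripper_width: 0.088
gripper_force: 0.0
```

```bash
python3 - <<'E'
from plant import r
from h import *
import json
st=r.get_state();c=r.capture("wrist")
print(st["tcp_pos"],st["eef_rot"])
print(c["fx"],c["cx"],c["cy"],np.round(c["T_tool_cam"],4).tolist())
T=np.eye(4);T[:3,:3]=Ro.from_euler("xyz",st["eef_rot"],degrees=True).as_matrix();T[:3,3]=st["tcp_pos"]
W=T@np.array(c["T_tool_cam"])
json.dump(dict(fx=c["fx"],fy=c["fy"],cx=c["cx"],cy=c["cy"],world_from_camera=W.tolist()),open("w.json","w"))
im=c["frame"][:,:,::-1].copy();cv2.imwrite("pics/w_raw.png",im)
L=[(70,91,11),(70,-91,11),(-70,91,11),(-70,-91,11),(30,7,49),(30,-7,49),(-30,7,49),(-30,-7,49),(30,7,11),(30,-7,11)]
o=cv2.resize(im,(800,600))
for z,col in((.0853,(0,0,255)),(.0937,(255,0,0))):
    for u,v in proj(c,pose([.5477,-.2642,z,9.8],38,L),W): cv2.circle(o,(int(u*800/560),int(v*600/420)),3,col,1)
    print(proj(c,pose([.5477,-.2642,z,9.8],38,L),W).round(0).tolist())
cv2.imwrite("pics/w1.png",o)
E
```

```text
[ 0.53643509 -0.27599707  0.22572814] [-1.79995380e+02  6.01584911e-02 -1.69601159e+02]
319.47821928405915 278.9557301900145 210.41079242575313 [[0.0007, -0.9596, -0.2813, 0.0751], [1.0, 0.0005, 0.0006, 0.0001], [-0.0005, -0.2813, 0.9596, -0.1581], [0.0, 0.0, 0.0, 1.0]]
[[395.0, 283.0], [183.0, 281.0], [378.0, 144.0], [200.0, 142.0], [299.0, 224.0], [282.0, 223.0], [298.0, 158.0], [282.0, 158.0], [297.0, 237.0], [281.0, 237.0]]
[[398.0, 288.0], [181.0, 286.0], [380.0, 145.0], [198.0, 143.0], [300.0, 227.0], [282.0, 227.0], [299.0, 159.0], [282.0, 159.0], [297.0, 241.0], [281.0, 241.0]]
```

View pics/w1.png

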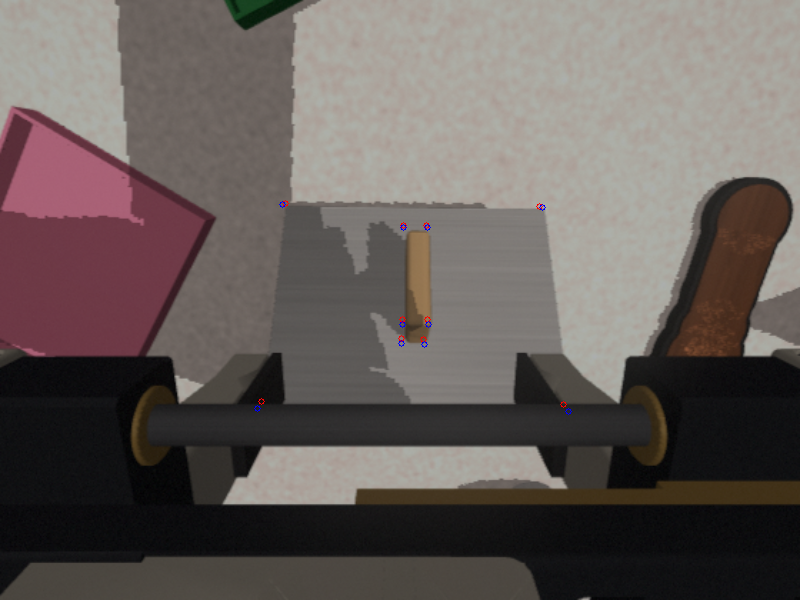

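The wrist view shows the grip end at (407–431, 231) in the 800-px frame. It sits about 2–3 mm to +y of the prediction, and the lid edges agree with the fit. I move in partway.

>>> drive_tool --commands '[{"tx": 0.02,"ty": 0.025,"tz": -0.08,"turn": 0,"hand": 0},{"tx": 0.02,"ty": 0.025,"tz": -0.1,"turn": 0,"hand": 0},{"tx": 0.02,"ty": 0.025,"tz": -0.1,"turn": 0,"hand": 0},{"tx": 0.02,"ty": 0.025,"tz": -0.1,"turn": 0,"hand": 0}]'

```text
time_s: 2.65
tcp_pos: [0.5422, -0.2679, 0.1674]
eef_rot: [-180.0, -0.0, -170.2]
contact_force: [-0.3, 0.4, 0.8]
gripper_width: 0.0879
gripper_force: 0.0
```

>>> drive_tool --commands '[{"tx": 0.008,"ty": 0.009,"tz": -0.04,"turn": 0,"hand": 0},{"tx": 0.008,"ty": 0.009,"tz": -0.07,"turn": 0,"hand": 0},{"tx": 0.008,"ty": 0.009,"tz": -0.083,"turn": 0,"hand": 0},{"tx": 0.008,"ty": 0.009,"tz": -0.083,"turn": 0,"hand": 0}]'

```text
time_s: 3.05
tcp_pos: [0.5467, -0.2624, 0.117]
eef_rot: [-180.0, -0.0, -170.2]
contact_force: [0.2, 0.8, 0.0]
gripper_width: 0.0877
gripper_force: 0.0
```

```bash
python3 - <<'E'
from plant import r
from h import *
st=r.get_state();print(st["tcp_pos"],st["contact_force"])
w=r.capture("wrist");s=r.capture("scene")
a=cv2.resize(w["frame"][60:340,140:420,::-1],(400,400));b=cv2.resize(s["frame"][180:310,190:320,::-1],(400,400),interpolation=cv2.INTER_CUBIC)
cv2.imwrite("pics/g1.png",np.hstack([a,b]))
E
```

```text
[ 0.54672804 -0.26235929  0.11703949] [0.20560855 0.75015821 0.0391548 ]
```

View pics/g1.png

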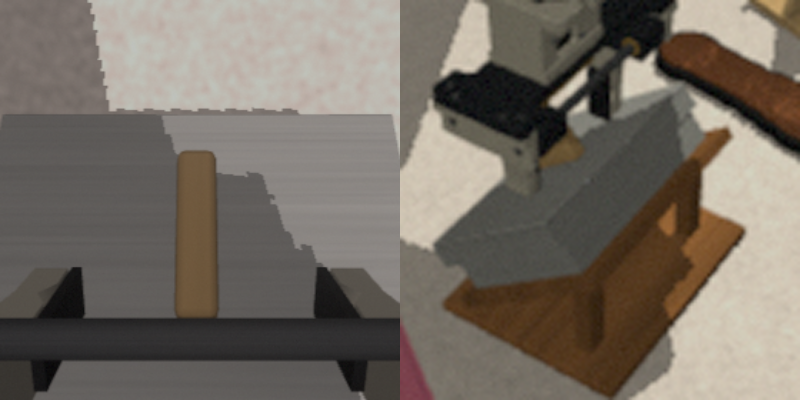

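The grip is centred between the open fingers (grip at x≈197, fingers at 83 and 315 in the left panel). I close on it.

>>> drive_tool --commands '[{"tx": 0,"ty": 0,"tz": 0,"turn": 0,"hand": 1},{"tx": 0,"ty": 0,"tz": 0,"turn": 0,"hand": 1},{"tx": 0,"ty": 0,"tz": 0,"turn": 0,"hand": 1},{"tx": 0,"ty": 0,"tz": 0,"turn": 0,"hand": 1},{"tx": 0,"ty": 0,"tz": 0,"turn": 0,"hand": 1},{"tx": 0,"ty": 0,"tz": 0,"turn": 0,"hand": 1}]' --grip_force 35

```text
time_s: 3.75
tcp_pos: [0.5468, -0.2619, 0.1168]
eef_rot: [180.0, -0.0, -170.2]
contact_force: [0.2, -0.0, -0.1]
gripper_width: 0.0452
gripper_force: 0.0
```

>>> drive_tool --commands '[{"tx": 0,"ty": 0,"tz": 0,"turn": 0,"hand": 1},{"tx": 0,"ty": 0,"tz": 0,"turn": 0,"hand": 1},{"tx": 0,"ty": 0,"tz": 0,"turn": 0,"hand": 1},{"tx": 0,"ty": 0,"tz": 0,"turn": 0,"hand": 1},{"tx": 0,"ty": 0,"tz": 0,"turn": 0,"hand": 1},{"tx": 0,"ty": 0,"tz": 0,"turn": 0,"hand": 1}]'

```text
time_s: 4.35
tcp_pos: [0.5468, -0.262, 0.1168]
eef_rot: [-180.0, -0.0, -170.2]
contact_force: [0.3, -0.6, -0.3]
gripper_width: 0.0135
gripper_force: 35.0
```

>>> drive_tool --commands '[{"tx": -0.007,"ty": -0.0012,"tz": 0.0092,"turn": 0,"hand": 1},{"tx": -0.014,"ty": -0.0024,"tz": 0.0184,"turn": 0,"hand": 1},{"tx": -0.021,"ty": -0.0036,"tz": 0.0276,"turn": 0,"hand": 1},{"tx": -0.028,"ty": -0.0048,"tz": 0.0368,"turn": 0,"hand": 1},{"tx": -0.035,"ty": -0.006,"tz": 0.046,"turn": 0,"hand": 1},{"tx": -0.042,"ty": -0.0072,"tz": 0.055,"turn": 0,"hand": 1},{"tx": -0.042,"ty": -0.0072,"tz": 0.12,"turn": 0,"hand": 1},{"tx": -0.042,"ty": -0.0072,"tz": 0.2,"turn": 0,"hand": 1},{"tx": -0.042,"ty": -0.0072,"tz": 0.2,"turn": 0,"hand": 1}]'

```text
time_s: 5.25
tcp_pos: [0.5245, -0.2678, 0.2444]
eef_rot: [-179.7, 0.6, -170.2]
contact_force: [0.8, 0.0, -2.6]
gripper_width: 0.014
gripper_force: 35.0
```

```bash
python3 - <<'E'
from plant import r
from h import *
st=r.get_state();print(st["tcp_pos"],st["contact_force"],st["gripper_width"])
w=r.capture("wrist");s=r.capture("scene")
a=cv2.resize(w["frame"][40:320,140:420,::-1],(400,400));b=cv2.resize(s["frame"][130:310,160:340,::-1],(400,400),interpolation=cv2.INTER_CUBIC)
cv2.imwrite("pics/g2.png",np.hstack([a,b]))
E
```

```text
[ 0.52452987 -0.26783918  0.24440006] [ 0.8066773   0.02322158 -2.63591028] 0.014005162481179015
```

View pics/g2.png

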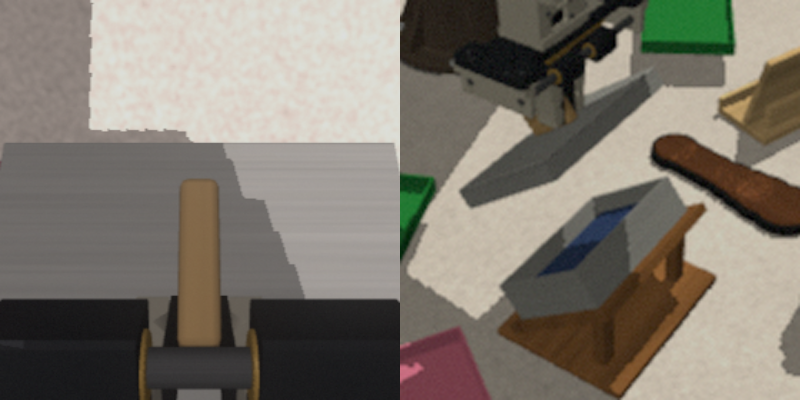

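The lid is clear of the tin, still at about 38°, and nothing else has moved. I carry it to the rack, turning as it goes.

>>> drive_tool --commands '[{"tx": -0.003,"ty": 0.03,"tz": 0.01,"turn": -0.01,"hand": 1},{"tx": -0.006,"ty": 0.07,"tz": 0.01,"turn": -0.02,"hand": 1},{"tx": -0.009,"ty": 0.12,"tz": 0.01,"turn": -0.03,"hand": 1},{"tx": -0.012,"ty": 0.17,"tz": 0.01,"turn": -0.04,"hand": 1},{"tx": -0.015,"ty": 0.22,"tz": 0.01,"turn": -0.055,"hand": 1},{"tx": -0.018,"ty": 0.27,"tz": 0.01,"turn": -0.07,"hand": 1},{"tx": -0.021,"ty": 0.32,"tz": 0.01,"turn": -0.085,"hand": 1},{"tx": -0.024,"ty": 0.37,"tz": 0.01,"turn": -0.1,"hand": 1},{"tx": -0.027,"ty": 0.42,"tz": 0.01,"turn": -0.115,"hand": 1},{"tx": -0.03,"ty": 0.47,"tz": 0.01,"turn": -0.13,"hand": 1}]' --grip_force 50

```text
time_s: 6.35
tcp_pos: [0.5023, 0.0167, 0.2414]
eef_rot: [-180.0, -0.1, 178.0]
contact_force: [0.4, -0.2, -2.5]
gripper_width: 0.0134
gripper_force: 50.0
```

>>> drive_tool --commands '[{"tx": -0.003,"ty": 0.05,"tz": 0,"turn": -0.015,"hand": 1},{"tx": -0.006,"ty": 0.1,"tz": 0,"turn": -0.03,"hand": 1},{"tx": -0.01,"ty": 0.15,"tz": 0,"turn": -0.045,"hand": 1},{"tx": -0.014,"ty": 0.2,"tz": 0,"turn": -0.06,"hand": 1},{"tx": -0.018,"ty": 0.25,"tz": 0,"turn": -0.07,"hand": 1},{"tx": -0.022,"ty": 0.29,"tz": 0,"turn": -0.08,"hand": 1},{"tx": -0.025,"ty": 0.32,"tz": 0,"turn": -0.084,"hand": 1},{"tx": -0.025,"ty": 0.34,"tz": 0,"turn": -0.084,"hand": 1},{"tx": -0.025,"ty": 0.34,"tz": 0,"turn": -0.084,"hand": 1},{"tx": -0.025,"ty": 0.34,"tz": 0,"turn": -0.084,"hand": 1}]'

```text
time_s: 7.35
tcp_pos: [0.4882, 0.2192, 0.242]
eef_rot: [-179.9, -0.1, 170.5]
contact_force: [0.6, 0.1, -2.4]
gripper_width: 0.0135
gripper_force: 50.0
```

```bash
python3 - <<'E'
from plant import r
from h import *
st=r.get_state();print(st["tcp_pos"],st["eef_rot"],st["contact_force"],st["moment"])
w=r.capture("wrist")
cv2.imwrite("pics/w3raw.png",w["frame"][:,:,::-1])
# px,pz from grip-down-end top and plate lower edge rows (tool frame; lid x -> tool -x?)
T=np.array(w["T_tool_cam"])
def tool(pts,px,pz,th=38):
    q=Ro.from_euler("Y",-th,degrees=True).apply(np.array([(a-px,b,c-pz) for a,b,c in pts],float))/1000
    q=Ro.from_euler("xyz",[180,0,-180],degrees=True).inv().apply(q); q[:,2]-=.019; return q
pts=[(-70,0,11),(-30,-7,49),(-30,7,49)]
uv=np.array([(280,140),(266.5,166),(292,166)])
for th in(36,38,40):
    f=least_squares(lambda p:((proj(w,tool(pts,p[0],p[1],th),T)-uv)[:,1]*[1,1,1]).ravel(),[24,33]);print(th,f.x,f.fun,proj(w,tool(pts,*f.x,th),T).round(1).tolist())
E
```

```text
[0.48823786 0.21924704 0.24204274] [-1.79930004e+02 -5.67935674e-02  1.70542850e+02] [ 0.60919212  0.10155191 -2.38714503] [-0.01711097 -0.01973445 -0.02177887]
36 [29.60847982 46.46752321] [ 6.30461534e-06 -7.98578234e-03  7.98122049e-03] [[278.2, 140.0], [265.0, 166.0], [291.0, 166.0]]
38 [17.73350365 23.69041449] [ 8.79771045e-06 -9.25203580e-03  9.24591282e-03] [[278.1, 140.0], [262.8, 166.0], [292.9, 166.0]]
40 [4.25984037 1.60846424] [ 1.30850815e-05 -1.10114620e-02  1.10028111e-02] [[278.0, 140.0], [259.8, 166.0], [295.5, 166.0]]
```

>>> drive_tool --commands '[{"tx": -0.0123,"ty": 0.0035,"tz": -0.03,"turn": 0,"hand": 1},{"tx": -0.0123,"ty": 0.0035,"tz": -0.07,"turn": 0,"hand": 1},{"tx": -0.0123,"ty": 0.0035,"tz": -0.11,"turn": 0,"hand": 1},{"tx": -0.0123,"ty": 0.0035,"tz": -0.14,"turn": 0,"hand": 1},{"tx": -0.0123,"ty": 0.0035,"tz": -0.16,"turn": 0,"hand": 1},{"tx": -0.0123,"ty": 0.0035,"tz": -0.17,"turn": 0,"hand": 1},{"tx": -0.0123,"ty": 0.0035,"tz": -0.17,"turn": 0,"hand": 1}]'

```text
time_s: 8.1
tcp_pos: [0.4812, 0.2214, 0.1404]
eef_rot: [-180.0, -0.0, 170.5]
contact_force: [-0.8, -0.1, -2.4]
gripper_width: 0.0138
gripper_force: 50.0
```

```bash
python3 - <<'E'
from plant import r
from h import *
st=r.get_state();print(st["tcp_pos"],st["contact_force"])
s=r.capture("scene");t=r.capture("top")
b=cv2.resize(s["frame"][60:210,250:400,::-1],(400,400),interpolation=cv2.INTER_CUBIC)
a=cv2.resize(t["frame"][140:290,60:210,::-1],(400,400),interpolation=cv2.INTER_CUBIC)
cv2.imwrite("pics/r1.png",np.hstack([a,b]))
E
```

```text
[0.48119622 0.2213533  0.14041458] [-0.78665856 -0.1499684  -2.42312152]
```

View pics/r1.png

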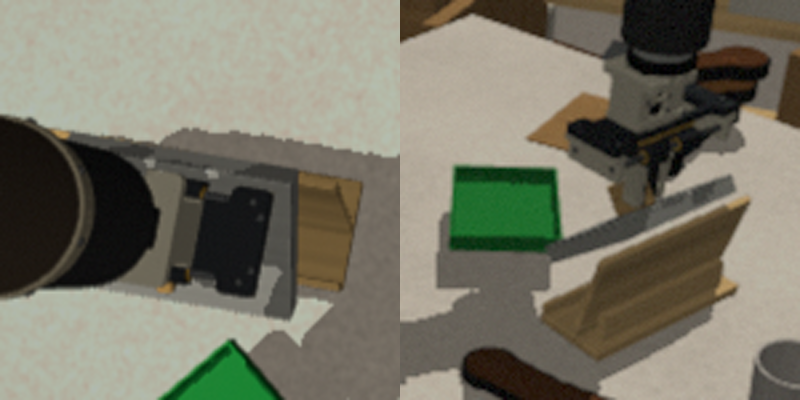

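The lid hangs parallel to the board, with its upper edge just above the board top (scene panel, around (650,215)). I press gently down with a softer grip so the board turns it steeper.

>>> drive_tool --commands '[{"tx": 0,"ty": 0,"tz": -0.004,"turn": 0,"hand": 1},{"tx": 0,"ty": 0,"tz": -0.008,"turn": 0,"hand": 1},{"tx": 0,"ty": 0,"tz": -0.012,"turn": 0,"hand": 1},{"tx": 0,"ty": 0,"tz": -0.016,"turn": 0,"hand": 1},{"tx": 0,"ty": 0,"tz": -0.02,"turn": 0,"hand": 1},{"tx": 0,"ty": 0,"tz": -0.024,"turn": 0,"hand": 1},{"tx": 0,"ty": 0,"tz": -0.028,"turn": 0,"hand": 1},{"tx": 0,"ty": 0,"tz": -0.032,"turn": 0,"hand": 1}]' --grip_force 15

```text
time_s: 9.0
tcp_pos: [0.4811, 0.222, 0.1215]
eef_rot: [180.0, -0.0, 170.5]
contact_force: [-2.3, 1.0, 1.7]
gripper_width: 0.0141
gripper_force: 15.0
```

>>> drive_tool --commands '[{"tx": 0,"ty": 0,"tz": -0.004,"turn": 0,"hand": 1},{"tx": 0,"ty": 0,"tz": -0.008,"turn": 0,"hand": 1},{"tx": 0,"ty": 0,"tz": -0.012,"turn": 0,"hand": 1},{"tx": 0,"ty": 0,"tz": -0.016,"turn": 0,"hand": 1},{"tx": 0,"ty": 0,"tz": -0.018,"turn": 0,"hand": 1}]'

```text
time_s: 9.5
tcp_pos: [0.4816, 0.222, 0.1108]
eef_rot: [180.0, 0.0, 170.5]
contact_force: [-2.7, -0.0, 4.2]
gripper_width: 0.014
gripper_force: 15.0
```

```bash
python3 - <<'E'
from plant import r
from h import *
st=r.get_state();print(st["tcp_pos"],st["contact_force"])
s=r.capture("scene");w=r.capture("wrist")
b=cv2.resize(s["frame"][60:210,250:400,::-1],(400,400),interpolation=cv2.INTER_CUBIC)
a=cv2.resize(w["frame"][0:400,80:480,::-1],(400,400))
cv2.imwrite("pics/r2.png",np.hstack([a,b]))
E
```

```text
[0.48155913 0.22196227 0.11083707] [-2.65578402 -0.0454782   4.18150618]
```

View pics/r2.png

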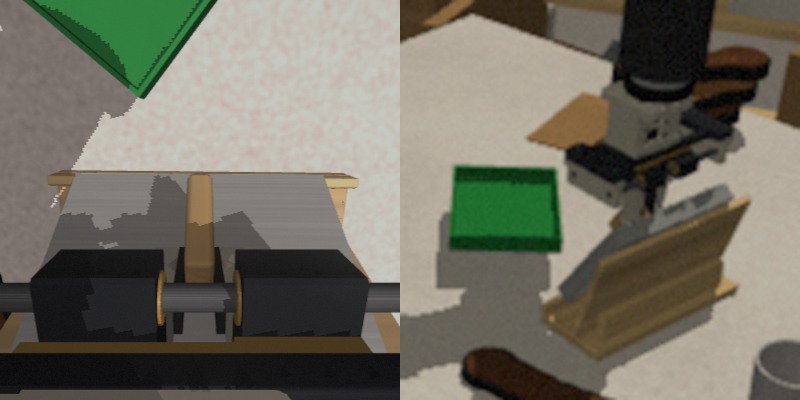

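The lid has pivoted to something like 60° and its lower edge is at the lip line (wrist panel row ~172, lip row ~178). I work out the angle next.

```bash
python3 - <<'E'
from plant import r
from h import *
w=r.capture("wrist");st=r.get_state();T=np.array(w["T_tool_cam"])
def tool(pts,px,pz,th):
    q=Ro.from_euler("Y",-th,degrees=True).apply(np.array([(a-px,b,c-pz) for a,b,c in pts],float))/1000
    q=Ro.from_euler("xyz",[180,0,-180],degrees=True).inv().apply(q); q[:,2]-=.019; return q
pts=[(-70,91,11),(-70,-91,11),(-30,7,49)]
for px,pz in((24,33),(27,35),(29,40)):
  print(px,pz,[(th,proj(w,tool(pts,px,pz,th),T).round(0)[:, :].tolist()) for th in(38,50,55,60,65,70)])
# rack lip top edge in wrist frame for check: predicted
M=np.eye(4);M[:3,:3]=Ro.from_euler("xyz",st["eef_rot"],degrees=True).as_matrix();M[:3,3]=st["tcp_pos"]
print(proj(w,pose([.4985,.2183,0,-9.5],0,[(-50,120,28),(-50,-120,28),(-42,120,28)]),M@T).round(1))
E
```

```text
24 33 [(38, [[417.0, 140.0], [140.0, 140.0], [292.0, 164.0]]), (50, [[407.0, 164.0], [149.0, 163.0], [291.0, 172.0]]), (55, [[404.0, 174.0], [152.0, 173.0], [291.0, 176.0]]), (60, [[402.0, 184.0], [155.0, 184.0], [290.0, 180.0]]), (65, [[399.0, 194.0], [157.0, 194.0], [290.0, 185.0]]), (70, [[398.0, 204.0], [159.0, 204.0], [290.0, 190.0]])]
27 35 [(38, [[415.0, 138.0], [141.0, 138.0], [292.0, 161.0]]), (50, [[405.0, 162.0], [151.0, 162.0], [291.0, 170.0]]), (55, [[402.0, 173.0], [154.0, 173.0], [290.0, 174.0]]), (60, [[400.0, 183.0], [157.0, 183.0], [290.0, 179.0]]), (65, [[398.0, 193.0], [159.0, 193.0], [290.0, 185.0]]), (70, [[396.0, 204.0], [160.0, 204.0], [290.0, 190.0]])]
29 40 [(38, [[411.0, 140.0], [145.0, 140.0], [291.0, 163.0]]), (50, [[403.0, 165.0], [154.0, 165.0], [290.0, 173.0]]), (55, [[400.0, 176.0], [157.0, 175.0], [290.0, 178.0]]), (60, [[397.0, 186.0], [159.0, 186.0], [290.0, 184.0]]), (65, [[395.0, 197.0], [161.0, 197.0], [290.0, 189.0]]), (70, [[394.0, 208.0], [163.0, 207.0], [289.0, 196.0]])]
[[434.7 175.2]
 [119.4 174.9]
 [433.3 185.5]]
```

>>> drive_tool --commands '[{"tx": 0.0022,"ty": -0.0004,"tz": -0.0015,"turn": 0,"hand": 1},{"tx": 0.0044,"ty": -0.0008,"tz": -0.003,"turn": 0,"hand": 1},{"tx": 0.0066,"ty": -0.0011,"tz": -0.005,"turn": 0,"hand": 1},{"tx": 0.0066,"ty": -0.0011,"tz": -0.007,"turn": 0,"hand": 1},{"tx": 0.0066,"ty": -0.0011,"tz": -0.007,"turn": 0,"hand": 1}]'

```text
time_s: 10.15
tcp_pos: [0.4842, 0.2214, 0.1073]
eef_rot: [180.0, -0.1, 170.5]
contact_force: [-11.6, 2.0, 13.3]
gripper_width: 0.0138
gripper_force: 15.0
```

```bash
cat > row.py <<'E'
from plant import r
from h import *
st=r.get_state();w=r.capture("wrist");f=w["frame"].astype(int)
print(np.round(st["tcp_pos"],4),np.round(st["contact_force"],1),st["gripper_width"])
cv2.imwrite("pics/wl.png",w["frame"][:,:,::-1])
for c in(200,240,280,350): print(c,[(y,tuple(f[y,c-1:c+2].mean(0).round().astype(int).tolist())) for y in range(160,226,3)])
E
python3 row.py
```

```text
[0.4842 0.2214 0.1073] [-11.6   2.   13.3] 0.013822717339224945
200 [(160, (199, 192, 183)), (163, (200, 195, 186)), (166, (199, 194, 185)), (169, (119, 98, 72)), (172, (114, 94, 70)), (175, (198, 166, 120)), (178, (129, 123, 121)), (181, (127, 123, 120)), (184, (129, 125, 122)), (187, (125, 122, 118)), (190, (127, 123, 119)), (193, (125, 122, 119)), (196, (130, 125, 122)), (199, (128, 123, 119)), (202, (127, 123, 120)), (205, (124, 120, 116)), (208, (124, 119, 116)), (211, (126, 123, 121)), (214, (126, 122, 119)), (217, (87, 84, 82)), (220, (87, 85, 82)), (223, (89, 86, 84))]
240 [(160, (200, 193, 185)), (163, (200, 195, 186)), (166, (199, 190, 181)), (169, (116, 96, 72)), (172, (115, 95, 73)), (175, (196, 161, 118)), (178, (93, 90, 86)), (181, (92, 88, 86)), (184, (92, 89, 86)), (187, (90, 86, 83)), (190, (88, 85, 82)), (193, (90, 87, 84)), (196, (92, 88, 85)), (199, (89, 86, 83)), (202, (90, 87, 85)), (205, (88, 84, 82)), (208, (88, 85, 82)), (211, (88, 85, 83)), (214, (88, 85, 83)), (217, (89, 86, 83)), (220, (88, 85, 83)), (223, (86, 83, 82))]
280 [(160, (199, 187, 178)), (163, 
[... 309 characters left out ...]
, 85)), (205, (151, 121, 85)), (208, (151, 120, 84)), (211, (151, 120, 83)), (214, (151, 120, 83)), (217, (151, 120, 83)), (220, (151, 120, 83)), (223, (151, 120, 83))]
350 [(160, (199, 188, 181)), (163, (199, 191, 182)), (166, (199, 191, 182)), (169, (193, 181, 172)), (172, (131, 110, 84)), (175, (172, 143, 106)), (178, (132, 126, 100)), (181, (133, 127, 125)), (184, (132, 128, 123)), (187, (129, 125, 121)), (190, (129, 125, 122)), (193, (130, 126, 121)), (196, (128, 123, 121)), (199, (130, 125, 122)), (202, (129, 124, 121)), (205, (129, 124, 121)), (208, (131, 127, 123)), (211, (125, 121, 117)), (214, (129, 125, 120)), (217, (127, 123, 120)), (220, (127, 122, 119)), (223, (127, 124, 119))]
```

The force rose to 13 N, and the lower edge appears to be on the lip top. I raise the lid, shift it slightly toward the board and pivot again higher up.

>>> drive_tool --commands '[{"tx": 0,"ty": 0,"tz": 0.01,"turn": 0,"hand": 1},{"tx": 0.0,"ty": 0,"tz": 0.02,"turn": 0,"hand": 1},{"tx": 0.003,"ty": -0.0005,"tz": 0.028,"turn": 0,"hand": 1},{"tx": 0.007,"ty": -0.0011,"tz": 0.026,"turn": 0,"hand": 1},{"tx": 0.007,"ty": -0.0011,"tz": 0.022,"turn": 0,"hand": 1},{"tx": 0.007,"ty": -0.0011,"tz": 0.018,"turn": 0,"hand": 1},{"tx": 0.007,"ty": -0.0011,"tz": 0.014,"turn": 0,"hand": 1},{"tx": 0.007,"ty": -0.0011,"tz": 0.014,"turn": 0,"hand": 1}]'

```text
time_s: 11.0
tcp_pos: [0.4889, 0.2203, 0.1144]
eef_rot: [-180.0, -0.1, 170.5]
contact_force: [-2.0, 0.8, -0.5]
gripper_width: 0.0138
gripper_force: 15.0
```

```bash
python3 row.py | cut -c1-700
```

```text
[0.4889 0.2203 0.1144] [-2.   0.8 -0.5] 0.013783627802007058
200 [(160, (196, 189, 180)), (163, (133, 109, 80)), (166, (189, 154, 113)), (169, (199, 176, 128)), (172, (199, 174, 126)), (175, (125, 101, 75)), (178, (198, 162, 117)), (181, (154, 131, 100)), (184, (126, 120, 117)), (187, (123, 119, 116)), (190, (124, 120, 116)), (193, (124, 120, 116)), (196, (122, 119, 116)), (199, (127, 123, 120)), (202, (124, 119, 117)), (205, (125, 121, 118)), (208, (122, 117, 114)), (211, (122, 117, 115)), (214, (87, 84, 82)), (217, (85, 82, 80)), (220, (87, 84, 82)), (223, (86, 83, 81))]
240 [(160, (197, 190, 180)), (163, (132, 109, 81)), (166, (157, 129, 95)), (169, (198, 175, 127)), (172, (199, 174, 127)), (175, (154, 126, 93)), (178, (197, 161, 118)), (181, (148, 125, 95)), (184, (90, 86, 83)), (187, (88, 86, 82)), (190, (88, 85, 82)), (193, (88, 84, 81)), (196, (88, 85, 82)), (199, (90, 86, 83)), (202, (88, 85, 82)), (205, (89, 86, 84)), (208, (87, 84, 82)), (211, (87, 83, 80)), (214, (87, 83, 81)), (217, (87, 84, 82)), (220, (87, 84, 82)), (223, (86, 83, 80))]
280 [(160, (200, 189, 181)), (163
[... 312 characters left out ...]
8, 82)), (205, (148, 119, 82)), (208, (149, 119, 82)), (211, (149, 118, 82)), (214, (149, 118, 82)), (217, (148, 117, 81)), (220, (148, 118, 82)), (223, (147, 117, 80))]
350 [(160, (200, 192, 184)), (163, (121, 101, 77)), (166, (120, 100, 78)), (169, (199, 182, 134)), (172, (199, 189, 138)), (175, (196, 172, 126)), (178, (167, 136, 101)), (181, (192, 159, 118)), (184, (129, 124, 121)), (187, (131, 127, 122)), (190, (129, 124, 121)), (193, (128, 123, 120)), (196, (127, 123, 119)), (199, (126, 120, 117)), (202, (127, 123, 119)), (205, (126, 122, 118)), (208, (125, 121, 117)), (211, (127, 123, 119)), (214, (122, 118, 114)), (217, (126, 121, 118)), (220, (126, 122, 119)), (223, (126, 121, 118))]
```

>>> drive_tool --commands '[{"tx": 0.003,"ty": -0.0005,"tz": -0.003,"turn": 0,"hand": 1},{"tx": 0.005,"ty": -0.0008,"tz": -0.006,"turn": 0,"hand": 1},{"tx": 0.005,"ty": -0.0008,"tz": -0.009,"turn": 0,"hand": 1},{"tx": 0.005,"ty": -0.0008,"tz": -0.012,"turn": 0,"hand": 1},{"tx": 0.005,"ty": -0.0008,"tz": -0.012,"turn": 0,"hand": 1}]'

```text
time_s: 11.55
tcp_pos: [0.4918, 0.2198, 0.1074]
eef_rot: [-180.0, -0.1, 170.5]
contact_force: [-4.6, 0.8, -1.1]
gripper_width: 0.0138
gripper_force: 15.0
```

```bash
sed -i 's/(200,240,280,350)/(240,280)/;s/(160,226,3)/(154,206,2)/' row.py; python3 row.py
```

```text
[0.4918 0.2198 0.1074] [-4.6  0.8 -1.1] 0.01382099587444136
240 [(154, (201, 196, 187)), (156, (201, 193, 183)), (158, (196, 186, 176)), (160, (123, 102, 76)), (162, (117, 97, 72)), (164, (193, 158, 115)), (166, (199, 176, 128)), (168, (199, 176, 128)), (170, (198, 173, 125)), (172, (177, 145, 105)), (174, (123, 101, 74)), (176, (199, 163, 118)), (178, (199, 165, 120)), (180, (199, 165, 120)), (182, (195, 162, 117)), (184, (124, 102, 74)), (186, (120, 98, 72)), (188, (118, 98, 72)), (190, (116, 95, 70)), (192, (114, 93, 68)), (194, (115, 95, 69)), (196, (116, 95, 70)), (198, (85, 81, 77)), (200, (85, 81, 78)), (202, (84, 80, 77)), (204, (84, 80, 76))]
280 [(154, (201, 189, 180)), (156, (200, 190, 182)), (158, (198, 187, 178)), (160, (124, 103, 78)), (162, (117, 97, 74)), (164, (168, 137, 100)), (166, (200, 171, 125)), (168, (199, 174, 126)), (170, (199, 175, 127)), (172, (196, 164, 119)), (174, (117, 97, 72)), (176, (198, 163, 118)), (178, (199, 164, 118)), (180, (199, 165, 119)), (182, (141, 113, 79)), (184, (135, 107, 75)), (186, (135, 107, 75)), (188, (135, 108, 76)), (190, (135, 108, 76)), (192, (135, 108, 75)), (194, (135, 107, 74)), (196, (135, 107, 74)), (198, (134, 107, 74)), (200, (135, 108, 75)), (202, (136, 108, 75)), (204, (134, 108, 74))]
```

>>> drive_tool --commands '[{"tx": 0,"ty": 0,"tz": -0.003,"turn": 0,"hand": 1},{"tx": -0.001,"ty": 0.0002,"tz": -0.006,"turn": 0,"hand": 1},{"tx": -0.0015,"ty": 0.0003,"tz": -0.009,"turn": 0,"hand": 1},{"tx": -0.002,"ty": 0.0003,"tz": -0.012,"turn": 0,"hand": 1},{"tx": -0.002,"ty": 0.0003,"tz": -0.012,"turn": 0,"hand": 1}]'

```text
time_s: 12.1
tcp_pos: [0.4911, 0.2204, 0.1004]
eef_rot: [180.0, -0.0, 170.5]
contact_force: [-3.6, 1.9, -0.6]
gripper_width: 0.014
gripper_force: 15.0
```

```bash
python3 row.py
```

```text
[0.4911 0.2204 0.1004] [-3.6  1.9 -0.6] 0.013970243827223467
240 [(154, (201, 195, 185)), (156, (201, 195, 186)), (158, (201, 191, 182)), (160, (197, 186, 177)), (162, (121, 100, 74)), (164, (116, 95, 72)), (166, (165, 135, 99)), (168, (199, 171, 125)), (170, (199, 176, 128)), (172, (199, 176, 127)), (174, (196, 166, 120)), (176, (113, 94, 70)), (178, (198, 162, 117)), (180, (199, 164, 119)), (182, (194, 162, 116)), (184, (140, 114, 84)), (186, (125, 102, 75)), (188, (123, 100, 74)), (190, (120, 98, 72)), (192, (116, 95, 70)), (194, (116, 94, 69)), (196, (114, 94, 69)), (198, (116, 96, 70)), (200, (117, 95, 69)), (202, (91, 83, 74)), (204, (83, 79, 75))]
280 [(154, (199, 186, 177)), (156, (200, 188, 179)), (158, (201, 191, 182)), (160, (198, 186, 178)), (162, (122, 101, 77)), (164, (116, 97, 74)), (166, (139, 114, 85)), (168, (199, 166, 121)), (170, (199, 174, 126)), (172, (199, 174, 127)), (174, (198, 174, 127)), (176, (158, 130, 95)), (178, (197, 162, 118)), (180, (198, 163, 118)), (182, (198, 164, 119)), (184, (139, 112, 78)), (186, (131, 104, 74)), (188, (131, 105, 74)), (190, (130, 104, 74)), (192, (131, 104, 74)), (194, (130, 104, 73)), (196, (130, 104, 73)), (198, (130, 104, 73)), (200, (131, 104, 72)), (202, (130, 104, 72)), (204, (130, 104, 72))]
```

>>> drive_tool --commands '[{"tx": 0,"ty": 0,"tz": -0.002,"turn": 0,"hand": 1},{"tx": -0.0005,"ty": 0,"tz": -0.004,"turn": 0,"hand": 1},{"tx": -0.001,"ty": 0.0002,"tz": -0.006,"turn": 0,"hand": 1},{"tx": -0.001,"ty": 0.0002,"tz": -0.006,"turn": 0,"hand": 1}]'

```text
time_s: 12.55
tcp_pos: [0.4911, 0.2203, 0.0988]
eef_rot: [180.0, 0.1, 170.6]
contact_force: [-8.0, -1.4, 15.5]
gripper_width: 0.0142
gripper_force: 15.0
```

>>> drive_tool --commands '[{"tx": 0,"ty": 0,"tz": 0.002,"turn": 0,"hand": 1},{"tx": 0,"ty": 0,"tz": 0.002,"turn": 0,"hand": 1}]'

```text
time_s: 12.75
tcp_pos: [0.4911, 0.2204, 0.0989]
eef_rot: [180.0, 0.1, 170.5]
contact_force: [-4.8, -0.9, 8.5]
gripper_width: 0.0139
gripper_force: 15.0
```

```bash
python3 row.py|head -2|cut -c1-900; python3 - <<'E'
from plant import r
from h import *
s=r.capture("scene");w=cv2.imread("pics/wl.png")
b=cv2.resize(s["frame"][60:210,250:400,::-1],(400,400),interpolation=cv2.INTER_CUBIC)
cv2.imwrite("pics/r3.png",np.hstack([w[0:400,80:480],b]))
E
```

```text
[0.4911 0.2204 0.0989] [-4.8 -0.9  8.5] 0.01390690339319476
240 [(154, (201, 194, 185)), (156, (201, 194, 185)), (158, (201, 190, 182)), (160, (197, 186, 177)), (162, (123, 101, 76)), (164, (116, 95, 72)), (166, (155, 126, 92)), (168, (199, 170, 124)), (170, (199, 175, 127)), (172, (199, 176, 127)), (174, (197, 169, 122)), (176, (134, 111, 81)), (178, (190, 155, 112)), (180, (198, 163, 118)), (182, (194, 161, 117)), (184, (126, 103, 77)), (186, (126, 104, 76)), (188, (123, 101, 74)), (190, (120, 98, 72)), (192, (118, 96, 71)), (194, (115, 93, 69)), (196, (114, 94, 70)), (198, (116, 95, 70)), (200, (117, 96, 70)), (202, (97, 93, 89)), (204, (83, 79, 76))]
```

View pics/r3.png

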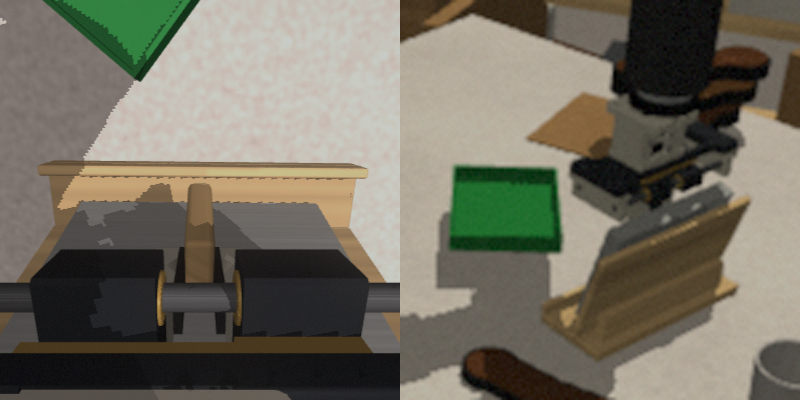

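The lid stands inside the channel: its lower edge is on the floor behind the lip (wrist panel row ~203, lip row ~170), and it leans on the board with the grip facing the lip. I ease the grip, then open.

>>> drive_tool --commands '[{"tx": 0,"ty": 0,"tz": 0,"turn": 0,"hand": 1},{"tx": 0,"ty": 0,"tz": 0,"turn": 0,"hand": 1},{"tx": 0,"ty": 0,"tz": 0,"turn": 0,"hand": 0.7},{"tx": 0,"ty": 0,"tz": 0,"turn": 0,"hand": 0.4},{"tx": 0,"ty": 0,"tz": 0,"turn": 0,"hand": 0.4},{"tx": 0,"ty": 0,"tz": 0,"turn": 0,"hand": 0.4},{"tx": 0,"ty": 0,"tz": 0,"turn": 0,"hand": 0.4},{"tx": 0,"ty": 0,"tz": 0,"turn": 0,"hand": 0.4}]' --grip_force 4

```text
time_s: 13.65
tcp_pos: [0.4906, 0.2204, 0.0981]
eef_rot: [-180.0, 0.0, 170.5]
contact_force: [0.4, -0.1, -0.2]
gripper_width: 0.0513
gripper_force: 0.0
```

```bash
python3 row.py|cut -c1-900
```

```text
[0.4906 0.2204 0.0981] [ 0.4 -0.1 -0.2] 0.05131308041549791
240 [(154, (197, 190, 181)), (156, (197, 191, 182)), (158, (197, 189, 180)), (160, (196, 185, 177)), (162, (127, 111, 91)), (164, (139, 114, 85)), (166, (114, 94, 70)), (168, (192, 158, 115)), (170, (195, 172, 125)), (172, (195, 172, 125)), (174, (194, 168, 123)), (176, (164, 134, 99)), (178, (130, 106, 79)), (180, (195, 161, 116)), (182, (195, 161, 117)), (184, (135, 110, 81)), (186, (123, 101, 74)), (188, (121, 100, 73)), (190, (118, 96, 70)), (192, (116, 95, 70)), (194, (114, 94, 68)), (196, (112, 92, 68)), (198, (113, 92, 67)), (200, (114, 93, 68)), (202, (113, 94, 70)), (204, (81, 77, 74))]
280 [(154, (196, 183, 175)), (156, (196, 184, 175)), (158, (197, 185, 176)), (160, (196, 186, 177)), (162, (168, 155, 142)), (164, (137, 114, 84)), (166, (116, 95, 72)), (168, (190, 155, 113)), (170, (194, 170, 123)), (172, (195, 172, 124)), (174, (195, 172, 124)), (176, (185, 151, 110)), (178, (162, 132, 97)), (180, (194, 160, 115)), (182, (194, 160, 116)), (184, (151, 126, 91)), (186, (128, 103, 73)), (188, (127, 102, 72)), (190, (127, 102, 72)), (192, (128, 103, 72)), (194, (128, 102, 71)), (196, (128, 102, 71)), (198, (128, 101, 71)), (200, (128, 103, 71)), (202, (128, 102, 71)), (204, (128, 102, 71))]
```

>>> drive_tool --commands '[{"tx": 0,"ty": 0,"tz": 0.02,"turn": 0,"hand": 0.4},{"tx": -0.01,"ty": 0.002,"tz": 0.06,"turn": 0,"hand": 0.4},{"tx": -0.02,"ty": 0.003,"tz": 0.12,"turn": 0,"hand": 0.4},{"tx": -0.02,"ty": 0.003,"tz": 0.19,"turn": 0,"hand": 0.4},{"tx": -0.02,"ty": 0.003,"tz": 0.25,"turn": 0,"hand": 0.4},{"tx": -0.02,"ty": 0.003,"tz": 0.25,"turn": 0,"hand": 0.4},{"tx": -0.02,"ty": 0.003,"tz": 0.25,"turn": 0,"hand": 0.4}]'

```text
time_s: 14.4
tcp_pos: [0.4788, 0.2225, 0.2499]
eef_rot: [179.8, 0.1, 170.5]
contact_force: [0.1, 0.8, -0.7]
gripper_width: 0.0525
gripper_force: 0.0
```

```bash
python3 - <<'E'
from plant import r
from h import *
s=r.capture("scene")
for l in("lid_center","sole_center","beaker_center","bottle_center","tin_mouth"): print(l,[(np.round(d["extent"]).tolist(),round(d["score"],2)) for d in r.trace(l,"scene")])
# predicted lid at rest: theta 74 on board
c=pose([.5005,.2215,0,-9.5],0,[(0,0,12)])[0]
d=Ro.from_euler("ZY",[-9.5,-74],degrees=True).apply([.07,0,.011])
print(proj(s,pose(np.r_[c+d,-9.5],74,[(70,91,11),(70,-91,11),(70,-91,-11),(-70,-91,11),(-70,-91,-11)])).round(0).tolist())
st=r.get_state();print(st["time_s"],st["contact_force"])
w=r.capture("wrist")
print(r.trace("lid_center","wrist")[0]["extent"],r.trace("lid_grip","wrist")[0]["extent"])
T=np.eye(4);T[:3,:3]=Ro.from_euler("xyz",st["eef_rot"],degrees=True).as_matrix();T[:3,3]=st["tcp_pos"];W=T@np.array(w["T_tool_cam"])
for th in(60,68,74):
  d=Ro.from_euler("ZY",[-9.5,-th],degrees=True).apply([.07,0,.011]);print(th,proj(w,pose(np.r_[c+d,-9.5],th,[(70,91,11),(70,-91,11),(-70,91,11),(-70,-91,11),(30,7,49),(-30,7,49)]),W).round(0).tolist())
E
```

```text
lid_center [([325.0, 129.0, 375.0, 157.0], 0.73), ([125.0, 278.0, 212.0, 376.0], 0.73), ([86.0, 202.0, 175.0, 253.0], 0.7), ([269.0, 119.0, 313.0, 154.0], 0.64)]
sole_center [([272.0, 190.0, 349.0, 231.0], 0.83)]
beaker_center [([377.0, 187.0, 414.0, 236.0], 0.9)]
bottle_center []
tin_mouth [([206.0, 206.0, 301.0, 310.0], 0.95)]
[[370.0, 126.0], [328.0, 144.0], [333.0, 149.0], [315.0, 176.0], [319.0, 181.0]]
14.7 [ 0.47143324  0.48338269 -0.2102278 ]
[132.0, 2.5, 328.7, 109.1] [128.3, 3.5, 329.7, 109.7]
60 [[382.0, 286.0], [183.0, 286.0], [356.0, 184.0], [207.0, 184.0], [290.0, 225.0], [288.0, 182.0]]
68 [[386.0, 270.0], [179.0, 270.0], [356.0, 182.0], [207.0, 182.0], [290.0, 208.0], [288.0, 173.0]]
74 [[388.0, 256.0], [176.0, 256.0], [355.0, 181.0], [207.0, 181.0], [290.0, 194.0], [288.0, 167.0]]
```

```bash
python3 - <<'E'
from plant import r
from h import *
w=r.capture("wrist");t=r.trace("lid_center","wrist")
for d in t:
    m=d["pixels"];print(d["score"],d["extent"],[ (c,np.where(m[:,c])[0][[0,-1]].tolist()) for c in(200,220,240,320,340) if m[:,c].any()])
f=w["frame"].astype(int)
for c in(240,289):print([(y,tuple(f[y,c])) for y in range(150,260,4)].__repr__().replace("np.int64",""))
E
```

```text
0.84 [128.0, 0.0, 327.0, 108.0] [(200, [0, 71]), (220, [0, 88]), (240, [0, 106]), (320, [0, 10])]
0.66 [175.4, 168.7, 380.8, 275.1] [(200, [193, 247]), (220, [182, 248]), (240, [181, 273]), (320, [182, 273]), (340, [182, 247])]
[(150, ((188), (180), (171))), (154, ((188), (181), (173))), (158, ((131), (107), (78))), (162, ((186), (164), (119))), (166, ((186), (152), (111))), (170, ((186), (155), (112))), (174, ((179), (147), (106))), (178, ((172), (141), (102))), (182, ((101), (97), (94))), (186, ((90), (87), (83))), (190, ((78), (74), (72))), (194, ((90), (86), (84))), (198, ((102), (97), (94))), (202, ((100), (96), (94))), (206, ((75), (73), (70))), (210, ((77), (74), (71))), (214, ((76), (73), (71))), (218, ((76), (74), (71))), (222, ((75), (72), (69))), (226, ((75), (72), (70))), (230, ((76), (74), (72))), (234, ((76), (74), (71))), (238, ((79), (75), (74))), (242, ((78), (76), (73))), (246, ((76), (73), (72))), (250, ((76), (74), (72))), (254, ((81), (78), (76))), (258, ((78), (76), (74)))]
[(150, ((187), (173), (166))), (154, ((188), (177), (169))), (158, ((113), (94), (70))), (162, ((187), (178), (129))), (166, ((186), (152), (110))), (170, ((185), (155), (112))), (174, ((183), (150), (109))), (178, ((174), (143), (104))), (182, ((105), (100), (96))), (186, ((102), (97), (94))), (190, ((104), (98), (96))), (194, ((101), (97), (94))), (198, ((102), (97), (94))), (202, ((103), (99), (96))), (206, ((101), (97), (94))), (210, ((102), (99), (96))), (214, ((101), (97), (95))), (218, ((102), (98), (95))), (222, ((103), (99), (96))), (226, ((99), (95), (92))), (230, ((103), (100), (98))), (234, ((102), (98), (96))), (238, ((103), (99), (96))), (242, ((103), (99), (97))), (246, ((104), (99), (97))), (250, ((103), (99), (97))), (254, ((107), (104), (101))), (258, ((124), (120), (117)))]
```

```bash
python3 -c "
from plant import r
print(r.close_job())"
```

```text
the job is handed in; nothing more can be done
None
```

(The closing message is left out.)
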